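# Lay a loudspeaker cabinet on its back in the assembly fixture

### The arm

A 6-joint arm with a two-finger parallel gripper is mounted at the origin on the work surface. World frame = base frame: x ahead of the robot, y to its left, z up, the work surface at z = 0. Lengths are in mm, angles in rad, forces in N, time in s.
With the tool pointing down it reaches from about 350 to 975 mm from the base axis. Payload 7.1 kg.
Tool frame: the origin (TCP) lies at the very end of the fingers, on their centre line; the grasp point (between the pads) lies 19 mm behind it; x points along the fingers, y is the direction in which the jaws open and shut, and the axes are right-handed (so a half turn about x gives the same grasp; the last joint's range is limited). The gripper opens to 88 mm and grips with 3 to 60 N. Pads are 20 mm wide; open, the fingers measure 115 mm over their backs; the gripper's body (75 mm by 178 mm) begins 61 mm behind the grasp point.
Start: joints at [-1.308, 0.423, 1.63, -0, 1.089, -0.019], TCP at [173.821, -600.326, 222.675] pointing down, gripper open.
Joint ranges: [-3, 3], [-0.9, 2.11], [0.09, 2.58], [-1.31, 4.45], [0.11, 2.69], [-2.54, 2.54]. Speed limits (rad/s): [2.39, 2.39, 3.01, 3.14, 3.14, 3.14].

### API

Orientations are given as a rotation vector (axis times angle).
In Python, from workcell import ctrl gives the robot as it stands. The module is installed in compiled form; this text tells all that it offers.
- The arm moves only by the tool carry_out, never from a script. Its argument "commands" is a list of rows, each a list of 6 numbers: the shift along the tool's x, y, z in m, then the turn, a rotation vector about the tool's x, y, z in degrees. In form: [[tx, ty, tz, rx, ry, rz], ...]. A call has 1 to 8 rows; each row shifts and turns the pose as measured when the row begins, along the tool's axes as they then stand; what a row does not reach is not made up. A row lasts 1/8 s, in which the tool goes at most 62.5 mm and 10.7 degrees, less where a joint would pass 70% of its speed; a pose out of reach is approached as far as the arm can. A call with a gripper value outside its range is refused whole. "grip" is the closure, from 0 (fully open) to 1 (shut), set as the call begins (left out, the last holds). The fingers move at their own pace and stop on an object; the grip force is fixed at half the most. Time passes only in rows, so rows that do not move let the fingers close. It gives the time, the measured TCP pose, the force and the opening at its end, in the units of the state.
- ctrl.get_obs(): the state, without advancing time (a new reading comes with each control period).
- ctrl.get_image(name): name is "side" or "top"; returns a dict with "pixels" (420x560x3 uint8, blue, green, red), "intrinsics" (3x3 intrinsics, pixels), "dist_coeffs" ([k1, k2, p1, p2, k3] as OpenCV has them; the pictures are not rectified), "rvec" (rotation vector, rad) and "tvec" (3), from world to camera coordinates, as OpenCV has them. Camera axes: x right, y down, z forward; pixel columns grow to the right and rows downward; lengths in mm; the calibration is good to about 2 mm. A picture is of the moment at which its call begins. There is no depth.
- ctrl.close_job(): hands the job in, once; it reports no verdict.
The state is a dict: "t": time; "qpos": joint angles; "qvel": joint speeds; "joint_torque": joint torques, N m; "ee_pos": TCP position; "orientation": TCP orientation; "ft_force": force on the tool from outside, world axes, zero at the start; "moment": the same for the moment, N m; "width": finger opening in mm.
Only numpy, scipy, OpenCV 4.12 (cv2) and the standard library are available. Lean on these libraries where they do the work, as an engineer would, in place of code of your own. Each camera call takes 0.05 s, during which the arm holds its last target. There are 200 camera calls.

### The job

Get the wooden loudspeaker cabinet ready for its driver. Keeping it upright, slide it until its back is square against the open edge of the green-topped plate, the edge facing it; then, with that edge as the stop, push its top so that it tips over onto its back on the pad, round opening up; finally slide it along the pad, square and within the pad's width, until its top panel is up against the aluminium end rail. Leave the other things on the table where they are.

Things in the scene. Friction and masses are not known exactly. Their poses are not given: they have to be found in the camera images.
- fixture: Lay-down plate fixed to the table, 220 wide (its x), 12 high in all, green pad on top, aluminium rail across its far end. Origin at table height, middle of the entry edge (a 12 high step along its x: the stop). y points from that edge to the rail: pad y = 0 to 245, rail 245 to 265, its top 60 above the table. z up. Yaw within 0.25 rad of the world's.
- rail_face (a point): Middle of the rail's inner face, at the height of the pad's top (12 above the table), 245 from the entry edge.
- cabinet: Hollow wooden box, 130 wide (x), 100 deep (y), 190 high (z), walls 10, 0.55 to 0.95 kg, slippery on table and pad (friction about 0.2). Origin: centre of its underside. Front (-y side, facing away from the fixture) of lighter wood with a round 84 dia opening centred 80 up; plain above 125 and within 20 of the sides. Starts upright, about 50 to 130 short of the entry edge, turned up to 0.3 rad.
- cabinet_heel (a point): Middle of the cabinet's back lower edge (it goes against the entry step): cabinet frame (0, 50, 0). Pushed below 150 high, the free-standing cabinet slides without tipping; once this edge butts the step, a push near the top tips it.
- cabinet_top (a point): Centre of the outside of the cabinet's top panel: cabinet frame (0, 0, 190). Once tipped beyond about 30 degrees the cabinet falls over by itself.
- cabinet_mid (a point): Centre of the cabinet: cabinet frame (0, 0, 95). With the cabinet lying on the pad it is 62 above the table, the cabinet's upper face 112. At the start up to about 30 to either side of the fixture's middle line.
- driver: Bystander: loudspeaker driver lying cone up, steel and black, 110 dia x 54 high. Origin at its underside.
- magnet: Bystander: dark steel ring magnet, 72 dia x 30 high. Origin at its underside.
- sleeve: Bystander: blue plastic tube standing upright, 70 dia x 85 high. Origin at its underside.
- screwdriver: Bystander: screwdriver lying flat. Origin at its underside.
- glue: Bystander: small amber bottle, 40 dia x 90 high. Origin at its underside.
- bin: Bystander: open blue parts bin, 120 x 180 x 60. Origin at its underside.
- ring: Bystander: flat aluminium ring, 100 dia x 14 high. Origin at its underside.
There are look-alikes about, which are no part of the job. What is shaped like the cabinet but blue or turquoise is not meant.

How it is judged:
By the outcome, as a careful person would: the job done as asked, in the order asked, and still so for the second after the job is handed in, with the robot touching nothing.
It also fails if it takes over 48 s, if anything falls off the work surface, if the arm or the gripper's body presses on something with over 40 N, if the wrist force passes 120 N, or if a joint passes its speed limit or range.

## Working session

There is one attempt and no reset: what is moved stays moved. The work goes in short steps, Python scripts to look and compute and a tool call to move; the robot and the scene stay as the last step left them, time stands still between calls to the robot, and variables do not carry over. Pictures are saved under pics/ and viewed, about 8 in all and at most 12, crops included, and the job is handed in when it is done.

Besides the shell and the picture viewer there is one more tool, called after ">>>" as name(argument=value, ...) on one line, values as JSON. carry_out: Moves the arm, as the interface text tells. Its arguments: {"type":"object","properties":{"commands":{"type":"array"},"grip":{"type":"number"}},"required":["commands"]}

```bash
mkdir -p pics; cat > h.py <<'E'
import numpy as np, cv2
from scipy.spatial.transform import Rotation as R
from workcell import ctrl
def cam(n):
    d=ctrl.get_image(n); d={k:np.array(v) for k,v in d.items()}; d['pixels']=d['pixels'].astype(np.uint8); return d
def ray(d,uv,z):
    uv=np.array(uv,float).reshape(-1,1,2)
    K,D=d['intrinsics'].astype(float),d['dist_coeffs'].astype(float)
    p=cv2.undistortPoints(uv,K,D).reshape(-1,2)
    M=cv2.Rodrigues(d['rvec'].astype(float))[0]; c=-M.T@d['tvec'].reshape(3)
    r=np.c_[p,np.ones(len(p))]@M
    return c+r*((z-c[2])/r[:,2])[:,None]
def proj(d,P):
    return cv2.projectPoints(np.array(P,float).reshape(-1,1,3),d['rvec'].astype(float),d['tvec'].astype(float),d['intrinsics'].astype(float),d['dist_coeffs'].astype(float))[0].reshape(-1,2)
E
python3 - <<'E'
from h import *
for n in('top','side'):
    d=cam(n); cv2.imwrite(f'pics/{n}0.png',d['pixels'])
    M=cv2.Rodrigues(d['rvec'].astype(float))[0]; print(n,-M.T@d['tvec'].reshape(3),M[2])
o=ctrl.get_obs(); print(o); print(R.from_rotvec(o['orientation']).as_matrix())
E
```

```text
top [ 391.09288744  -11.39134189 1455.51163939] [ 0.09790427  0.00292705 -0.99519153]
side [257.90871455 557.51903456 905.22754192] [ 0.25637893 -0.56457646 -0.78455291]
{'t': 0.1, 'qpos': array([-1.30802659e+00,  4.23777532e-01,  1.63062048e+00,  1.04487389e-05,
        1.08860394e+00, -1.89662267e-02]), 'qvel': array([-0.0010964 , -0.0012041 , -0.00192799,  0.0021225 , -0.00081869,
       -0.00236298]), 'joint_torque': array([-6.02657310e-04, -5.45617747e+01, -2.74326289e+01,  6.44889800e-02,
        1.88649469e-02, -3.74887270e-05]), 'ee_pos': array([ 173.67917956, -599.84952997,  221.96853521]), 'orientation': array([ 2.07085465,  0.29514526, -2.0711939 ]), 'ft_force': array([-0.54677262, -0.01097125,  0.17470178]), 'moment': array([ 0.01466629,  0.00249536, -0.05165772]), 'width': 87.71490788215544}
[[-3.57134519e-04  2.78018679e-01 -9.60575602e-01]
 [ 1.36332824e-03 -9.60574635e-01 -2.78018906e-01]
 [-9.99999007e-01 -1.40887000e-03 -3.59763564e-05]]
```

View pics/top0.png

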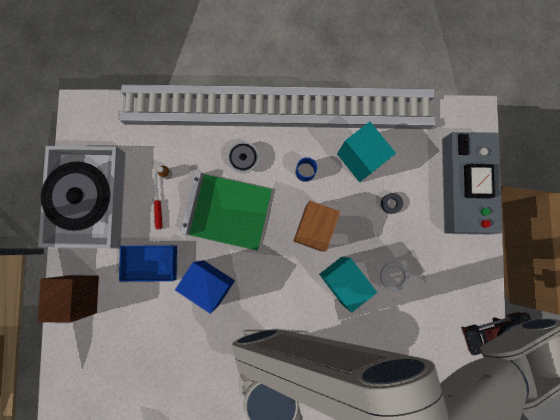

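View pics/side0.png

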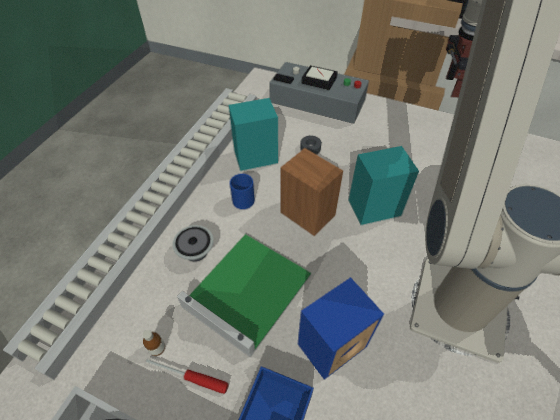

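Fixture (green pad, px 232,212 in top), rail at its left = world +y; cabinet (brown, px 317,226) to its right, front facing right.

```bash
cat >> h.py <<'E'
def quad(m):
    c=max(cv2.findContours(m,cv2.RETR_EXTERNAL,cv2.CHAIN_APPROX_NONE)[0],key=cv2.contourArea); h=cv2.convexHull(c)
    for e in np.arange(1,12,.25):
        q=cv2.approxPolyDP(h,e,True)
        if len(q)<=4: break
    return q.reshape(-1,2),cv2.contourArea(c)
E
python3 - <<'E'
from h import *
d=cam('top'); im=d['pixels']; hsv=cv2.cvtColor(im,cv2.COLOR_BGR2HSV)
g=cv2.inRange(hsv,(45,100,40),(75,255,255)); q,a=quad(g); print('green',a,q.tolist()); print(ray(d,q,12).round(1))
w=cv2.inRange(hsv,(3,90,40),(22,255,255)); w[:,:280]=0; w[:,350:]=0; w[:190]=0;w[265:]=0
q2,a=quad(w); print('wood',a,q2.tolist())
print(ray(d,q2,190).round(1))
s=cam('side'); cv2.imwrite('pics/c.png',np.hstack([cv2.resize(im[185:270,180:360],None,fx=3,fy=3,interpolation=2)[:255,:540],]))
c=cv2.resize(im[190:265,285:350],None,fx=6,fy=6,interpolation=2); c2=cv2.resize(s['pixels'][145:240,270:350],None,fx=4.7,fy=4.7,interpolation=2)
H=450; cv2.imwrite('pics/c.png',np.hstack([c,cv2.resize(c2,(int(c2.shape[1]*H/c2.shape[0]),H))]))
E
```

```text
green 4247.5 [[204, 174], [271, 189], [257, 249], [189, 234]]
[[643.  249.8  12. ]
 [593.5  13.4  12. ]
 [384.   58.1  12. ]
 [431.7 294.8  12. ]]
wood 1414.0 [[309, 201], [339, 211], [326, 250], [294, 240]]
[[ 533.4 -106.4  190. ]
 [ 504.2 -198.2  190. ]
 [ 385.2 -159.1  190. ]
 [ 413.8  -62.   190. ]]
```

View pics/c.png

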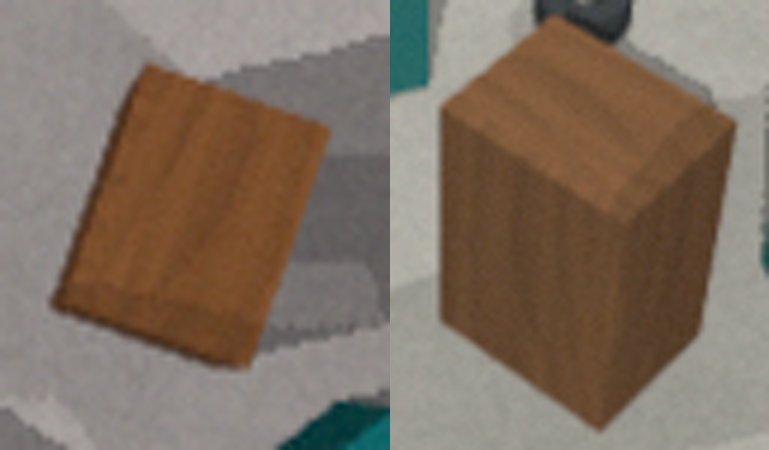

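```bash
python3 - <<'E'
from h import *
d=cam('top'); hsv=cv2.cvtColor(d['pixels'],cv2.COLOR_BGR2HSV)
t=cv2.inRange(hsv,(82,100,40),(98,255,255)); t[:220]=0
q,a=quad(t); print(q.tolist(),ray(d,q,190).round()[:,:2].tolist(),ray(d,q,0).round()[:,:2].tolist())
th=np.arctan2(-44.7,209.5); ex=np.array([np.cos(th),np.sin(th)]); ey=np.array([-ex[1],ex[0]]); O=np.array([488.8,35.8])-2*ey
print(th,ex,ey,O)
C=np.array([460,-131.]); print('cab fix', (C-O)@ex,(C-O)@ey)
for y in(-280,-240): 
    c=O+5*ex+y*ey; print(y,c,c-57*ex,c+57*ex)
E
```

```text
[[341, 257], [376, 292], [353, 311], [320, 275]] [[365.0, -205.0], [262.0, -310.0], [205.0, -241.0], [310.0, -141.0]] [[361.0, -234.0], [243.0, -355.0], [177.0, -275.0], [298.0, -161.0]]
-0.2102130230592212 [ 0.97798649 -0.20866824] [0.20866824 0.97798649] [488.38266352  33.84402703]
cab fix 6.639851350343182 -167.13779108775586
-280 [ 434.84548924 -241.03553018] [ 379.10025955 -229.1414406 ] [ 490.59071893 -252.92961976]
-240 [ 443.19221877 -201.91607075] [ 387.44698908 -190.02198117] [ 498.93744846 -213.81016033]
```

>>> carry_out(commands=[[0,-0.0347,-0.0452,0,0,0],[0,-0.0347,-0.0452,0,0,0],[0,-0.0347,-0.0452,0,0,0],[0,-0.0347,-0.0452,0,0,0],[0,-0.0347,-0.0452,0,0,0],[0,-0.0347,-0.0452,0,0,0],[0,-0.0347,-0.0452,0,0,0],[0,-0.0347,-0.0452,0,0,0]], grip=0)

```text
t: 1.25
ee_pos: [450.6, -226.2, 222.4]
orientation: [2.076, 0.283, -2.072]
ft_force: [0.1, 0.2, -1.1]
width: 87.9
```

>>> carry_out(commands=[[0,0,0,-10.3,0,0],[0,0,0,-10.3,0,0],[0,0,0,-10.3,0,0],[0,0,0,-10.3,0,0],[0,0,0,-10.3,0,0],[0,0,0,-10.3,0,0]])

```text
t: 2.0
ee_pos: [453.2, -221.3, 222.4]
orientation: [1.338, 1.117, -1.337]
ft_force: [-0.7, 0.3, 0.5]
width: 88.1
```

```bash
cat >> h.py <<'E'
EX=np.array([0.97799,-0.20867,0]);EY=np.array([0.20867,0.97799,0]);O=np.array([488.4,33.8,0])
def st():
    o=ctrl.get_obs(); p=o['ee_pos']; M=R.from_rotvec(o['orientation']).as_matrix()
    print('t',round(o['t'],2),'xyz',p.round(1),'fix',((p-O)@EX).round(1),((p-O)@EY).round(1),'yaw err deg (about up)',np.degrees(np.arctan2(M[:,1]@EY,M[:,1]@EX)).round(2),'F fix',(o['ft_force']@EX).round(1),(o['ft_force']@EY).round(1),o['ft_force'][2].round(1),'toolx',M[:,0].round(3),'q',o['qpos'].round(2),'w',round(o['width'],1))
E
python3 -c "
from h import *; st()"
```

```text
t 2.0 xyz [ 453.2 -221.3  222.4] fix 18.8 -256.9 yaw err deg (about up) 1.93 F fix -0.8 0.1 0.5 toolx [ 0.003 -0.002 -1.   ] q [-0.48  0.24  1.9  -0.    1.   -0.3 ] w 88.1
```

>>> carry_out(commands=[[0,-0.006,0.013,1.9,0,0],[0.03,0,0,0,0,0],[0.035,0,0,0,0,0],[0.027,0,0,0,0,0],[0,0,0,0,0,0]])

```text
t: 2.62
ee_pos: [443.9, -236.9, 129.2]
orientation: [1.381, 1.082, -1.378]
ft_force: [-0.3, -0.2, 1.0]
width: 88.4
```

```bash
python3 -c "
from h import *; st()"
```

```text
t 2.62 xyz [ 443.9 -236.9  129.2] fix 13.0 -274.0 yaw err deg (about up) -1.45 F fix -0.2 -0.3 1.0 toolx [ 0.005 -0.004 -1.   ] q [-0.51  0.38  1.97 -0.    0.79 -0.28] w 88.4
```

>>> carry_out(commands=[[0,0,-0.018,-1.3,0,0],[0,0,-0.015,0,0,0],[0,0,-0.015,0,0,0],[0,0,-0.015,0,0,0],[0,0,-0.015,0,0,0],[0,0,-0.015,0,0,0],[0,0,-0.015,0,0,0],[0,0,-0.01,0,0,0]])

```text
t: 3.62
ee_pos: [473.0, -114.9, 132.5]
orientation: [1.367, 1.087, -1.36]
ft_force: [-0.7, -2.3, -0.0]
width: 87.9
```

```bash
python3 - <<'E'
from h import *; st()
s=cam('side'); d=cam('top')
cv2.imwrite('pics/p1.png',np.hstack([cv2.resize(s['pixels'][100:320,150:430],None,fx=1.8,fy=1.8),cv2.resize(d['pixels'][170:270,180:340],None,fx=1.8,fy=3.96)]) if 0 else cv2.resize(s['pixels'][100:340,150:450],None,fx=2.4,fy=2.4))
E
```

```text
t 3.62 xyz [ 473.  -114.9  132.5] fix 16.0 -148.7 yaw err deg (about up) -0.29 F fix -0.2 -2.4 -0.0 toolx [ 0.01  -0.007 -1.   ] q [-0.26  0.36  2.   -0.01  0.77 -0.04] w 87.9
```

View pics/p1.png

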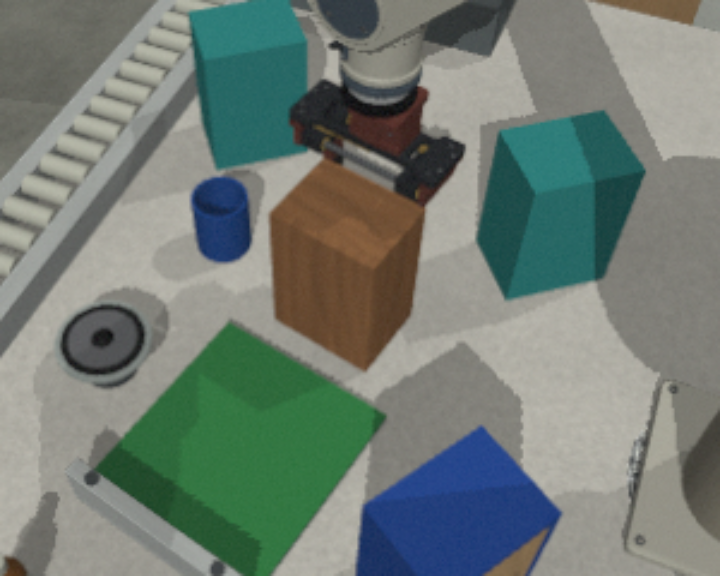

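The view shows the cabinet upright, its back roughly parallel to the entry edge, about 40 mm short. Continue gently.

>>> carry_out(commands=[[0,0,-0.012,-0.3,0,0],[0.001,0,-0.008,0,0,0],[0.001,0,-0.006,0,0,0],[0,0,-0.003,0,0,0]])

```text
t: 4.22
ee_pos: [479.5, -85.5, 130.2]
orientation: [1.363, 1.09, -1.357]
ft_force: [0.2, -2.4, -0.1]
width: 87.6
```

```bash
python3 -c "
from h import *; st()"
```

```text
t 4.22 xyz [479.5 -85.5 130.2] fix 16.2 -118.5 yaw err deg (about up) 0.01 F fix 0.7 -2.3 -0.1 toolx [ 0.01  -0.007 -1.   ] q [-0.2   0.36  2.   -0.01  0.77  0.02] w 87.6
```

>>> carry_out(commands=[[0,0,-0.003,0,0,0],[0,0,-0.002,0,0,0],[0,0,-0.002,0,0,0]])

```text
t: 4.6
ee_pos: [481.0, -78.5, 130.1]
orientation: [1.363, 1.09, -1.357]
ft_force: [-0.6, -1.8, 0.1]
width: 87.6
```

>>> carry_out(commands=[[0,0,-0.002,0,0,0],[0,0,-0.002,0,0,0]])

```text
t: 4.85
ee_pos: [481.9, -74.7, 130.2]
orientation: [1.362, 1.09, -1.357]
ft_force: [-1.2, -5.0, 2.5]
width: 88.0
```

```bash
python3 - <<'E'
from h import *; st()
d=cam('top'); hsv=cv2.cvtColor(d['pixels'],cv2.COLOR_BGR2HSV)
s=cam('side')['pixels']; a=cv2.resize(s[150:290,210:380],None,fx=3,fy=3,interpolation=2); b=cv2.resize(d['pixels'][165:265,220:320],(280,280),interpolation=2)
b=cv2.copyMakeBorder(b,0,a.shape[0]-280,0,0,0); cv2.imwrite('pics/p2.png',np.hstack([a,b]))
E
```

```text
t 4.85 xyz [481.9 -74.7 130.2] fix 16.3 -107.5 yaw err deg (about up) 0.02 F fix -0.1 -5.2 2.5 toolx [ 0.01  -0.008 -1.   ] q [-0.17  0.36  2.   -0.01  0.77  0.04] w 88.0
```

View pics/p2.png

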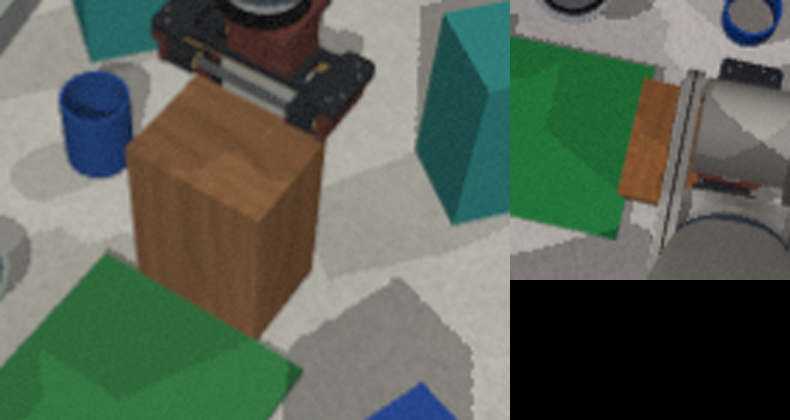

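Both views show the cabinet's back edge meeting the entry edge, parallel to it, upright; force jumped to 5 N (butted). Now raise and tip.

>>> carry_out(commands=[[0,0,0.006,0,0,0],[-0.022,0,0.002,0,0,0],[-0.022,0,0,0,0,0],[0,0,0,0,0,0]])

```text
t: 5.45
ee_pos: [479.1, -82.0, 174.4]
orientation: [1.365, 1.092, -1.358]
ft_force: [-0.2, 0.7, -0.4]
width: 87.9
```

```bash
python3 -c "
from h import *; st()"
```

```text
t 5.45 xyz [479.1 -82.  174.4] fix 15.1 -115.2 yaw err deg (about up) -0.09 F fix -0.3 0.6 -0.4 toolx [ 0.009 -0.005 -1.   ] q [-0.19  0.29  1.98 -0.    0.87  0.02] w 87.9
```

>>> carry_out(commands=[[0,0,-0.006,0,0,0],[0,0,-0.008,0,0,0],[0,0,-0.008,0,0,0],[0,0,-0.01,0,0,0]])

```text
t: 5.95
ee_pos: [484.9, -49.6, 172.2]
orientation: [1.363, 1.093, -1.361]
ft_force: [-0.4, -2.1, 1.9]
width: 88.0
```

```bash
python3 - <<'E'
from h import *; st()
s=cam('side')['pixels']; cv2.imwrite('pics/p3.png',cv2.resize(s[110:310,180:400],None,fx=2.5,fy=2.5))
E
```

```text
t 5.95 xyz [484.9 -49.6 172.2] fix 13.9 -82.3 yaw err deg (about up) -0.1 F fix 0.1 -2.2 1.9 toolx [ 0.005 -0.006 -1.   ] q [-0.12  0.29  1.97 -0.01  0.87  0.09] w 88.0
```

View pics/p3.png

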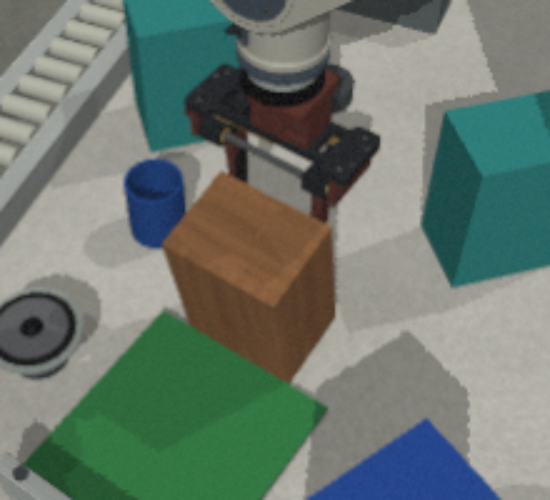

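It is tipping squarely about the step (about 8–10°). Continue.

>>> carry_out(commands=[[0,0,-0.01,0,0,0],[0,0,-0.01,0,0,0],[0,0,-0.01,0,0,0],[0,0,-0.01,0,0,0],[0,0,-0.01,0,0,0]])

```text
t: 6.62
ee_pos: [496.2, 4.7, 171.6]
orientation: [1.365, 1.095, -1.361]
ft_force: [-0.3, 0.3, 0.1]
width: 88.0
```

```bash
python3 -c "
from h import *; st()"
```

```text
t 6.62 xyz [496.2   4.7 171.6] fix 13.7 -26.8 yaw err deg (about up) -0.14 F fix -0.3 0.2 0.1 toolx [ 0.005 -0.003 -1.   ] q [-0.01  0.31  1.95 -0.    0.88  0.2 ] w 88.0
```

>>> carry_out(commands=[[-0.01,0,0,0,0,0],[-0.01,0,0,0,0,0],[-0.01,0,0,0,0,0],[0,0,0,0,0,0]])

```text
t: 7.12
ee_pos: [496.5, 5.3, 204.4]
orientation: [1.365, 1.095, -1.359]
ft_force: [-0.5, -0.7, 0.0]
width: 88.1
```

```bash
python3 - <<'E'
from h import *; st()
s=cam('side')['pixels']; cv2.imwrite('pics/p4.png',cv2.resize(s[110:360,150:430],None,fx=2.2,fy=2.2))
E
```

```text
t 7.12 xyz [496.5   5.3 204.4] fix 13.8 -26.1 yaw err deg (about up) -0.11 F fix -0.3 -0.8 0.0 toolx [ 0.007 -0.003 -1.   ] q [-0.01  0.26  1.93 -0.    0.95  0.2 ] w 88.1
```

View pics/p4.png

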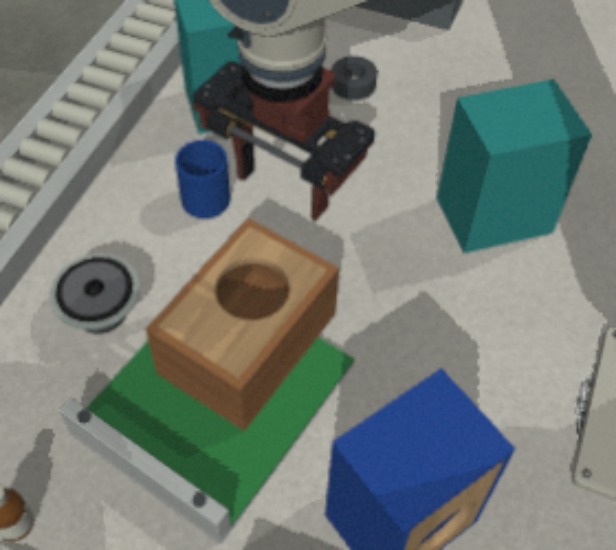

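```bash
python3 - <<'E'
from h import *
s=cam('side')
q=np.array([[148,328],[242,385],[338,268],[253,222]])/2.2+[150,110]
P=ray(s,q,112)-O; print(np.c_[P@EX,P@EY].round(1))
r=np.array([[60,402],[83,377]])/2.2+[150,110]
E
```

```text
[[ 67.4 152.5]
 [-58.  148.8]
 [-58.6 -34. ]
 [ 61.2 -32.6]]
```

Cabinet lies on its back on the pad, opening up, square; bottom at about y=-35, centre x≈+4 (fixture). Now go behind and low.

>>> carry_out(commands=[[0,-0.004,0.025,0,0,0],[0,-0.004,0.025,0,0,0],[0,0,0.002,0,0,0],[0.04,0,0,0,0,0],[0.04,0,0,0,0,0],[0.04,0,0,0,0,0],[0.028,0,0,0,0,0],[0,0,0,0,0,0]])

```text
t: 8.22
ee_pos: [479.7, -43.6, 51.0]
orientation: [1.367, 1.094, -1.36]
ft_force: [-0.1, -0.1, 0.2]
width: 88.2
```

```bash
python3 -c "
from h import *; st()"
```

```text
t 8.22 xyz [479.7 -43.6  51. ] fix 7.7 -77.5 yaw err deg (about up) -0.21 F fix -0.1 -0.1 0.2 toolx [ 0.007 -0.002 -1.   ] q [-0.11  0.5   2.04 -0.    0.59  0.1 ] w 88.2
```

>>> carry_out(commands=[[0,0,-0.012,-0.2,0,0],[0,0,-0.01,0,0,0],[0,0,-0.01,0,0,0],[0,0,-0.012,0,0,0],[0,0,-0.012,0,0,0],[0,0,-0.012,0,0,0],[0,0,-0.012,0,0,0],[0,0,-0.01,0,0,0]])

```text
t: 9.22
ee_pos: [502.1, 50.8, 54.6]
orientation: [1.367, 1.092, -1.353]
ft_force: [-0.5, -1.2, 0.2]
width: 87.8
```

```bash
python3 -c "
from h import *; st()"
```

```text
t 9.22 xyz [502.1  50.8  54.6] fix 9.9 19.5 yaw err deg (about up) 0.03 F fix -0.3 -1.3 0.2 toolx [ 0.013 -0.003 -1.   ] q [ 0.08  0.52  2.   -0.01  0.62  0.29] w 87.8
```

About 26 mm to go.

>>> carry_out(commands=[[0.001,0,-0.007,0,0,0],[0.001,0,-0.005,0,0,0],[0,0,-0.003,0,0,0],[0,0,-0.002,0,0,0]])

```text
t: 9.72
ee_pos: [506.0, 68.8, 52.5]
orientation: [1.367, 1.092, -1.352]
ft_force: [-0.3, -2.1, 0.7]
width: 87.6
```

>>> carry_out(commands=[[0,0,-0.002,0,0,0],[0,0,-0.002,0,0,0]])

```text
t: 9.98
ee_pos: [506.8, 72.7, 52.4]
orientation: [1.367, 1.092, -1.353]
ft_force: [-1.0, -1.5, -0.1]
width: 88.0
```

```bash
python3 -c "
from h import *; st()"
```

```text
t 9.97 xyz [506.8  72.7  52.4] fix 9.9 41.8 yaw err deg (about up) 0.02 F fix -0.6 -1.7 -0.1 toolx [ 0.013 -0.003 -1.   ] q [ 0.12  0.53  1.98 -0.01  0.62  0.34] w 88.0
```

>>> carry_out(commands=[[0,0,-0.002,0,0,0],[0,0,-0.002,0,0,0]])

```text
t: 10.22
ee_pos: [507.6, 76.7, 52.4]
orientation: [1.367, 1.092, -1.353]
ft_force: [-0.4, -2.3, 0.7]
width: 87.9
```

>>> carry_out(commands=[[0,0,-0.002,0,0,0]])

```text
t: 10.35
ee_pos: [508.0, 77.0, 52.5]
orientation: [1.363, 1.091, -1.353]
ft_force: [1.1, -26.1, 5.6]
width: 87.6
```

>>> carry_out(commands=[[0,0,-0.002,0,0,0]])

```text
t: 10.48
ee_pos: [508.3, 76.9, 52.6]
orientation: [1.36, 1.09, -1.353]
ft_force: [0.4, -21.2, 2.8]
width: 87.7
```

```bash
python3 -c "
from h import *; st()"
```

```text
t 10.47 xyz [508.3  76.9  52.6] fix 10.4 46.3 yaw err deg (about up) 0.23 F fix 4.8 -20.6 2.8 toolx [ 0.011 -0.009 -1.   ] q [ 0.13  0.53  1.97 -0.02  0.63  0.35] w 87.7
```

Firm stop at the rail (26 N, at the expected distance). Back off and look.

>>> carry_out(commands=[[0,0,0.004,0,0,0],[0,0,0.02,0,0,0],[0,0,0.04,0,0,0],[0,0,0.04,0,0,0],[-0.04,0,0.02,0,0,0],[-0.05,0,0,0,0,0],[-0.05,0,0,0,0,0],[0,0,0,0,0,0]])

```text
t: 11.48
ee_pos: [481.8, -45.7, 196.9]
orientation: [1.364, 1.09, -1.351]
ft_force: [-0.2, 0.1, -0.6]
width: 88.3
```

```bash
python3 - <<'E'
from h import *; st()
s=cam('side')['pixels']; d=cam('top'); a=cv2.resize(s[110:400,120:380],None,fx=1.8,fy=1.8); b=cv2.resize(d['pixels'][150:280,160:290],(320,320),interpolation=2)
b=cv2.copyMakeBorder(b,0,a.shape[0]-320,0,0,0); cv2.imwrite('pics/p5.png',np.hstack([a,b]))
E
```

```text
t 11.47 xyz [481.8 -45.7 196.9] fix 10.1 -79.1 yaw err deg (about up) 0.17 F fix -0.2 0.1 -0.6 toolx [ 0.014 -0.006 -1.   ] q [-0.12  0.25  1.97 -0.01  0.92  0.09] w 88.3
```

View pics/p5.png

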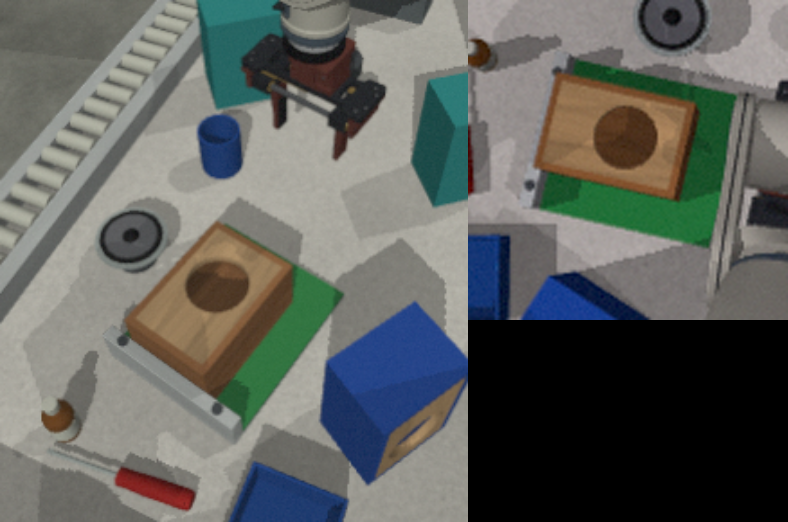

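```bash
python3 - <<'E'
from h import *
d=cam('top'); q=(np.array([[563,73],[695,102],[680,198],[535,168]])-[468,0])*130/320+[160,150]
P=ray(d,q,112)-O; print(np.c_[P@EX,P@EY].round(1))
s=cam('side'); q=np.array([[126,318],[208,392-24],[293,265],[218,222]])/1.8+[120,110]
P=ray(s,q,112)-O; print(np.c_[P@EX,P@EY].round(1))
E
```

```text
[[ 70.7 234.9]
 [ 72.2  55.1]
 [-55.6  45.1]
 [-60.1 240.2]]
[[ 70.5 244.9]
 [-57.3 236.9]
 [-58.3  57.7]
 [ 67.7  60.2]]
```

```bash
python3 -c "
from h import *; print(ctrl.close_job())"
```

```text
the job is handed in; nothing more can be done
None
```

The cabinet is lying on its back on the pad, round opening up, with its top panel against the rail, and the job is handed in.

**What I did:** I slid it upright with the open fingers until its back met the entry edge. I then raised the fingers and pushed near the top so that it tipped over the step. Finally I pushed it by its underside along the pad. It took about 11.5 s of the 48 s. At the readings I took, the force never went above about 27 N.

**Last checks:**
- **Against the rail:** the force jumped from about 2 N to 26 N with the fingers at 46 mm in the fixture's y. About 45 mm was expected with the top panel on the rail.
- **Within the pad:** the cabinet spans roughly -59 to +71 mm across, inside the pad's ±110 mm.
- **Clear of the robot:** the fingers are about 120 mm back and well above, touching nothing. In the last pictures, the other things in view looked undisturbed.

**What disagreed:** corner positions I read by hand gave 235 to 245 mm for the rail-side edge. The two views disagreed by a few degrees, in opposite directions, on how square it is. I put that down to reading error. I took it as square because the force stop matched the expected distance and the fingers were within 0.3° of the fixture. I did not measure squareness more finely than that.

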